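# Put the plug gauge away under a knobless cover plate

## Robot

A 6-joint arm with a two-finger parallel gripper is mounted at the origin on the work surface. World frame = base frame: x ahead of the robot, y to its left, z up, the work surface at z = 0. Lengths are in mm, angles in rad, forces in N, time in s.
With the tool pointing down it reaches from about 300 to 775 mm from the base axis. Payload 14.6 kg.
Tool frame: the origin (TCP) lies at the very end of the fingers, on their centre line; the grasp point (between the pads) lies manip.grasp_offset behind it (manip.grasp_offset is the distance from the TCP to the grasp point, in mm); z points along the fingers, y is the direction in which the jaws open and shut (so a half turn about z gives the same grasp; the last joint's range is limited). The gripper opens to 94 mm and grips with 3 to 60 N. Pads are 16 mm wide; open, the fingers measure 119 mm over their backs; the gripper's body (75 mm by 177 mm) begins 78 mm behind the grasp point.
Start: joints at [-1.326, 0.3, 1.521, -0, 1.321, -0.067], TCP at [168.718, -523.472, 179.846] pointing down, gripper open.
Joint ranges: [-3.03, 3.03], [-0.79, 2.21], [0.23, 2.52], [-1.04, 4.18], [0, 3.07], [-2.55, 2.55]. Speed limits (rad/s): [2.22, 2.22, 2.57, 3.14, 3.14, 3.14].

## Interface

Orientations are given as [roll, pitch, yaw] about the fixed x, y, z axes, in that order (R = Rz(yaw) Ry(pitch) Rx(roll)).
In Python, from cell import manip gives the robot as it stands.
- The arm moves only by the tool send_rows, never from a script. Its argument "commands" is a list of rows, each a list of 2 entries, a list of its own where there are three numbers: the shift along the tool's x, y, z in m, then the turn about the tool's z in rad. A call has exactly 8 rows; each row is the pose to reach, as a shift and turn from the pose commanded when the call began, along the tool's axes at that moment; what a row does not reach only later rows make up. A row lasts 1/12 s, in which the tool goes at most 41.7 mm and 7.16 degrees, less where a joint would pass 70% of its speed; a pose out of reach is approached as far as the arm can. A call with a gripper value outside its range is refused whole. "hand" is the closure, from -1 (fully open) to 1 (shut), so that 0 is half open, set as the call begins (left out, the last holds). The fingers move at their own pace and stop on an object; "force" is the grip in N (left out, the last holds). Time passes only in rows, so rows that repeat a pose let the fingers close, or fill a call up. It gives the time, the measured TCP pose, the force and the opening at its end, in the units of the state.
- manip.read_state(): the state, without advancing time (a new reading comes with each control period).
- manip.camera(name): name is "scene" or "top"; returns the picture (400x640x3 uint8, red, green, blue); there is no depth.
- manip.camera_model(name): a dict with "K" (3x3 intrinsics, pixels), "k1" (the pictures are not rectified: a ray, as slopes to the right and down, at radius r is drawn at 1 + k1 r^2 times it, then the intrinsics apply), "eye" and "attitude" of the camera in the world. Camera axes: x right, y down, z forward; pixel columns grow to the right and rows downward; lengths in mm; the calibration is good to about 2 mm. A picture is of the moment at which its call begins. camera_model takes no time and is no camera call.
- manip.sign_off(): hands the job in, once; it reports no verdict.
The state is a dict: "clock": time; "joints": joint angles; "qd": joint speeds; "effort": joint torques, N m; "eef_pos": TCP position; "eef_rot": TCP orientation; "wrist_force": force on the tool from outside, world axes, zero at the start; "moment": the same for the moment, N m; "finger_gap": finger opening in mm.
Only numpy, scipy, OpenCV 4.12 (cv2) and the standard library are available. Lean on these libraries where they do the work, as an engineer would, in place of code of your own. Each camera call takes 0.05 s, during which the arm holds its last target.

## Task

Put the plug gauge away in the wooden gauge box: its flat cover plate has lost its knob, so press down on the plate with the fingertips and drag it all the way back against its stop on the robot's side, lay the gauge flat in the opened pocket without dropping it, then slide the plate fully shut over it in the same way. The plate floats on soft springs, so press only as hard as it takes to carry it along and never put more than 20 N on the plate or the box; leave the brass elbows and the tin where they are.

Things in the scene. Friction and masses are not known exactly. Their poses are not given: they have to be found in the camera images.
- chest: Wooden gauge box, fixed: 250 mm long (its x), 150 wide (y), 66 high, walls 12 mm. Origin at the centre of its underside; +x points away from the robot, +z up. Its far half (x 0 to 113, y -63 to 63 mm) is the pocket, floor 8 mm above the bench; the near half is filled up to 30 mm and takes the plate when slid back. The plate lies between the walls, below the rims, gaps 1 to 2 mm.
- cover (a joint): How far the cover plate is slid back towards the robot (the box's -x), in m: 0 fully shut, 0.110 against its stop, fully open; it starts 0 to 0.025. It stays where left. Sliding takes 2 to 2.5 N along x; fingertips grip it with at least 0.5 of the press, so 6 to 9 N of press carries it.
- shut_mid (a point): Point of the box at rim height, 66 mm above the bench, over the centre of the plate when shut (box x 56 mm, y 0). The plate is smooth metal, 112 (x) by 122 (y) by 4 mm, with two tiny screw holes. Its height is not measured: worn runners put its top 7 to 19 mm below the rims at mid-box, differently each time, and slope up or down along x by up to 0.04 rad (4 mm over the slide).
- open_mid (a point): Point of the box at rim height over the centre of the plate when fully slid back (box x -54 mm, y 0). The plate is sprung: pressed anywhere it goes straight down without tipping, starting at about 2 N, then 2.5 N per mm, onto a hard stop after 5 mm, at about 14 N.
- pocket (a point): Centre of the pocket's floor (box x 57 mm, y 0, 8 mm above the bench). With the plate fully back the opening is 111 (x) by 126 mm (y) and 58 mm deep below the rims; the gauge fits lying along the box's y.
- gauge_mid (a point): Centre of the loose plug gauge, 11 mm above what it lies on, mid-handle. Chrome steel bar 104 mm long along its x, 0.2 to 0.3 kg. Eight-sided handle 60 mm long, 22 mm across flats, lying on a flat, with upright flat sides to grip; an 18 mm round plug at each end, reaching 57 mm from here at +x and 47 mm at -x. It starts lying level on the surface block.
- block: The dull cast-iron surface block, fixed, 150 (x) by 130 (y) by 40 mm high (foot flange 4 mm wider all round); origin at the centre of its underside.
- gauge: The plug gauge itself; origin 11 mm under gauge_mid, same axes.
- elbow_a: A loose hexagonal brass elbow joint, two 46 mm arms at a right angle, 24 mm across flats; origin under its corner region, z up. A bystander: leave it alone.
- elbow_b: A loose hexagonal brass elbow joint, two 46 mm arms at a right angle, 24 mm across flats; origin under its corner region, z up. A bystander: leave it alone.
- tin: A small round enamel tin with a lid, 72 mm across, 62 mm high, loose; origin at the centre of its underside. A bystander: leave it alone.
Mind the look-alikes: they are no part of the job. Of the things like the gauge, leave any that is green; of the rest the larger one is meant.

How it is judged (in metres and radians):
On the way, in this order (a step that is already met when the one before it is completed fails the run):
1. the cover plate is dragged back fully, to within 6 mm of its rear stop (value of joint cover above 0.104 m), for 0.1 s.
2. the gauge lies let go in the pocket with the plate still open (x of gauge_mid in the frame of chest between 0.012 and 0.104 m and y of gauge_mid in the frame of chest between -0.055 and 0.055 m and z of gauge_mid in the frame of chest below 0.025 m and contact force between gauge and the arm below 0.1 N and contact force between gauge and the fingers below 0.1 N and value of joint cover above 0.08 m), for 0.2 s.
At the end, for the whole second after the job is handed in: The cover plate is shut to within 6 mm, and under it the gauge lies flat in the pocket (its centre less than 25 mm above the bench and at least 8 mm inside the pocket's edges), released and still (value of joint cover below 0.006 m and x of gauge_mid in the frame of chest between 0.012 and 0.104 m and y of gauge_mid in the frame of chest between -0.055 and 0.055 m and z of gauge_mid in the frame of chest below 0.025 m and contact force between gauge and the arm below 0.1 N and contact force between gauge and the fingers below 0.1 N and linear speed of gauge below 0.02 m/s); the robot touches nothing.
It fails at once if more than 20 N is put on the plate or the box by the robot (contact force between chest and the fingers above 20 N or contact force between chest and the arm above 20 N).
It fails at once if the gauge is dropped (it falls free from more than about 25 mm) (contact force between gauge and the arm below 0.1 N and contact force between gauge and the fingers below 0.1 N and linear speed of gauge above 0.7 m/s).
It fails at once if a brass elbow or the tin is moved more than 20 mm (distance of any of elbow_a, elbow_b, tin from where it was at the start of the episode above 0.02 m).
It also fails if it takes over 72 s, if anything falls off the work surface, if the arm or the gripper's body presses on something with over 40 N, if the wrist force passes 120 N, or if a joint passes its speed limit or range.

## Working session

There is one attempt and no reset: what is moved stays moved. The work goes in short steps, Python scripts to look and compute and a tool call to move; the robot and the scene stay as the last step left them, time stands still between calls to the robot, and variables do not carry over. Pictures are saved under pics/ and viewed, and the job is handed in when it is done.

Besides the shell and the picture viewer there is one more tool, called as name([rows], argument=value, ...), one row to a line, values as JSON. send_rows: Moves the arm, as the interface text tells. Its arguments: {"type":"object","properties":{"commands":{"type":"array","items":{"type":"array"}},"hand":{"type":"number"},"force":{"type":"number"}},"required":["commands"]}

```bash
ls -la; mkdir -p pics
python3 - <<'E'
from cell import manip
import cv2
print(manip.read_state()); print(manip.grasp_offset)
for n in("scene","top"):
    im=manip.camera(n); cv2.imwrite(f"pics/{n}0.png",im[:,:,::-1]); print(n,manip.camera_model(n))
E
```

```text
total 12
drwxr-xr-x  3 agent agent 4096 Dec  7 08:50 .
drwxr-xr-x 23 root  root  4096 Dec  7 08:50 ..
drwxr-xr-x  2 agent agent 4096 Dec  7 08:50 pics
{'clock': 0.0, 'joints': array([-1.32560163e+00,  3.00458603e-01,  1.52157535e+00,  1.47077590e-05,
        1.32069333e+00, -6.66083554e-02]), 'qd': array([ 0.0001709 ,  0.00214309, -0.00233501,  0.0003008 ,  0.00109279,
       -0.00059562]), 'effort': array([ 2.26322649e-03, -5.31804550e+01, -3.52736878e+01,  7.08976644e-02,
        2.43814825e-02, -1.01739654e-04]), 'eef_pos': array([ 168.65331182, -523.20162262,  179.2956238 ]), 'eef_rot': array([-3.14046149e+00, -8.97343702e-05,  3.11799352e-01]), 'wrist_force': array([0.57588186, 0.69363314, 0.63991469]), 'moment': array([ 0.02026632, -0.02773245,  0.03231111]), 'finger_gap': 94.14264724373177}
18.8
scene {'K': array([[381.74730065,   0.        , 320.41256159],
       [  0.        , 381.74730065, 200.30462739],
       [  0.        ,   0.        ,   1.        ]]), 'k1': -0.0508512025367062, 'eye': array([1028.07351579,  110.8183472 ,  726.22320243]), 'attitude': array([-2.51022684, -0.00746664,  1.79434115])}
top {'K': array([[382.99979054,   0.        , 324.1963044 ],
       [  0.        , 382.99979054, 197.56286459],
       [  0.        ,   0.        ,   1.        ]]), 'k1': -0.06359813848439377, 'eye': array([4.49305008e+02, 5.62371082e-01, 1.07073118e+03]), 'attitude': array([-3.02935214e+00, -7.38603335e-04, -1.58358131e+00])}
```

View pics/top0.png

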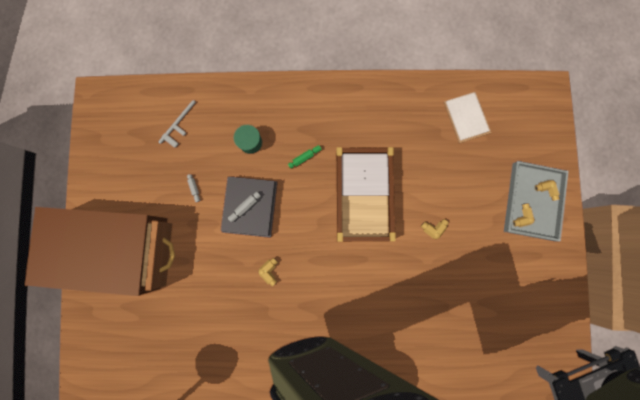

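View pics/scene0.png

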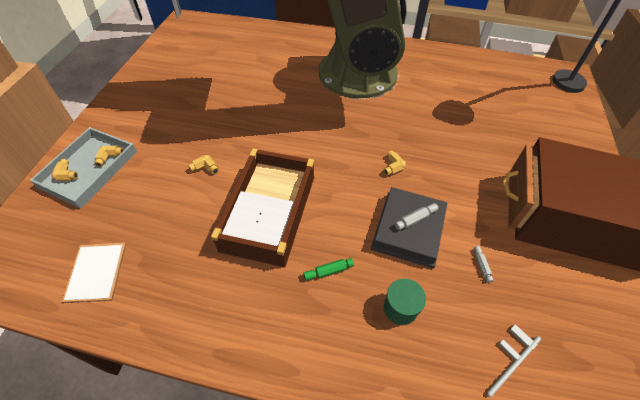

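The top view shows the box at about (365,195) with its plate nearly shut, and the gauge on the block at (245,207). The green gauge is at (306,157), a small grey one is at (193,187), and the elbows are at (269,271) and (435,229). I'll zoom in next.

```bash
cat > h.py <<'E'
import numpy as np, cv2
from scipy.spatial.transform import Rotation as R
from cell import manip
def cam(n):
    m=manip.camera_model(n); return m['K'],m['k1'],np.array(m['eye']),R.from_euler('xyz',m['attitude']).as_matrix()
def proj(n,P):
    K,k,e,A=cam(n); c=(np.atleast_2d(P)-e)@A; s=c[:,:2]/c[:,2:]; r2=(s**2).sum(1,keepdims=True)
    s=s*(1+k*r2); return s*[K[0,0],K[1,1]]+[K[0,2],K[1,2]]
def unproj(n,uv,z):
    K,k,e,A=cam(n); d=(np.atleast_2d(uv)-[K[0,2],K[1,2]])/[K[0,0],K[1,1]]; s=d.copy()
    for _ in range(20): s=d/(1+k*(s**2).sum(1,keepdims=True))
    v=np.c_[s,np.ones(len(s))]@A.T; t=(z-e[2])/v[:,2:]; return e+t*v
def crop(im,x0,y0,x1,y1,f,fn):
    cv2.imwrite(fn,cv2.resize(im[y0:y1,x0:x1],None,fx=f,fy=f,interpolation=cv2.INTER_CUBIC))
E
python3 - <<'E'
from h import *
t=cv2.imread('pics/top0.png'); s=cv2.imread('pics/scene0.png')
crop(t,325,140,405,250,5,'pics/a.png'); crop(t,215,170,285,240,8,'pics/b.png')
crop(s,205,140,325,270,4.5,'pics/c.png'); crop(s,365,180,455,270,6,'pics/d.png')
E
```

```text
(no output)
```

View pics/a.png

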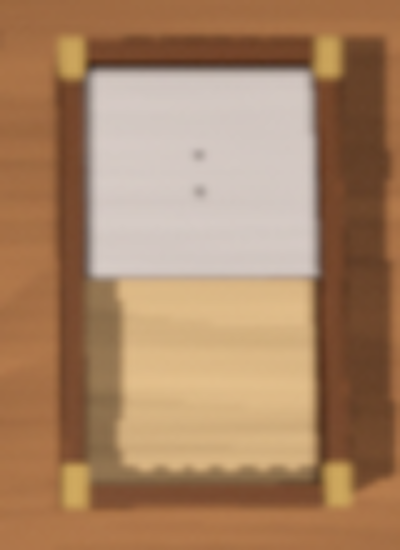

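View pics/b.png

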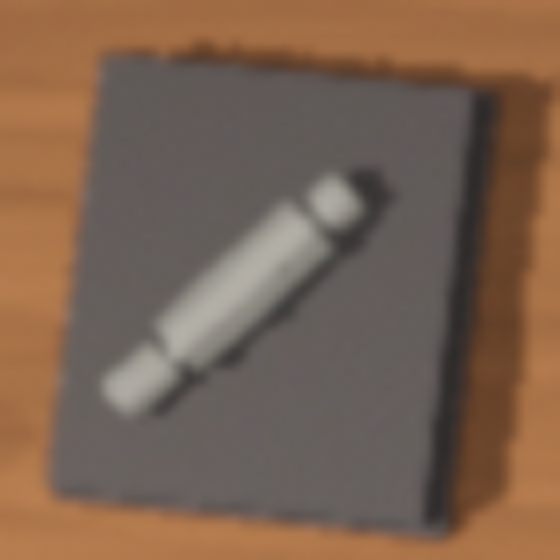

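View pics/c.png

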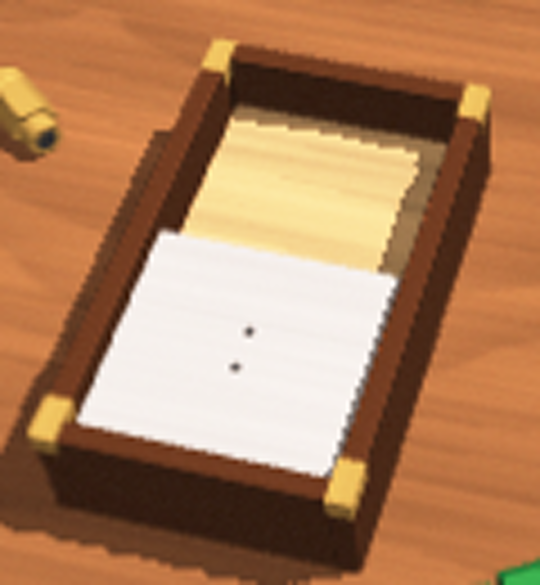

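View pics/d.png

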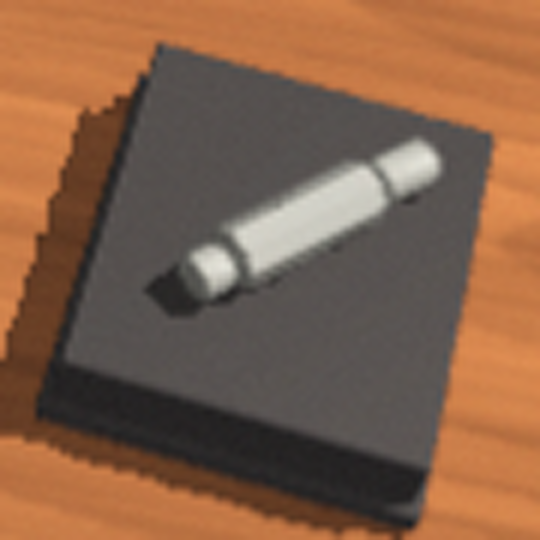

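Run:
```python
from h import *
from scipy.optimize import least_squares
def px(p,x0,y0,f): return (np.array(p,float)+.5)/f-.5+[x0,y0]
a=px([(58,37),(342,37),(352,507),(62,507)],325,140,5)
c=px([(32,445),(360,512),(490,88),(207,42)],205,140,4.5)
print('box top',unproj('top',a,66).round(1)); print('box scene',unproj('scene',c,66).round(1))
ht=px([(199,155),(199,191)],325,140,5); hs=px([(249,331),(235,367)],205,140,4.5)[::-1]
def tri(u,v): 
    r=least_squares(lambda P:np.r_[(proj('top',P)-u).ravel(),(proj('scene',P)-v).ravel()],[450,0,50]); return r.x.round(1),r.fun.round(2)
for i in 0,1: print('hole',tri(ht[i],hs[i]))
# plate corners
pt=px([(88,68),(313,68),(318,277),(88,277)],325,140,5)
for z in (50,55,60): print(z,unproj('top',pt,z).round(1).tolist())
b=px([(158,330),(195,370),(330,245),(290,205),(104,388),(357,190)],215,170,8)
print('gauge',unproj('top',b,53).round(1)); 
d=px([(222,228),(248,280),(388,208),(365,160),(190,278),(440,160)],365,180,6)
print('gauge s',unproj('scene',d,53).round(1)); 
bl=px([(102,55),(478,88),(430,525),(53,495)],215,170,8); print('block',unproj('top',bl,40).round(1))
```

```text
box top [[ 698.6  -35.6   66. ]
 [ 697.  -188.4   66. ]
 [ 445.9 -185.3   66. ]
 [ 448.1  -33.6   66. ]]
box scene [[ 697.9 -182.2   66. ]
 [ 696.8  -30.9   66. ]
 [ 444.2  -33.4   66. ]
 [ 446.3 -186.7   66. ]]
hole (array([ 634.4, -109.6,   59.9]), array([-0.26,  0.08, -0.21, -0.01]))
hole (array([ 614.6, -109.1,   61.4]), array([-0.22,  0.07, -0.18, -0.01]))
50 [[685.1, -52.2, 50.0], [683.8, -174.9, 50.0], [569.1, -173.9, 50.0], [570.6, -50.1, 50.0]]
55 [[684.0, -51.9, 55.0], [682.6, -174.0, 55.0], [568.5, -173.0, 55.0], [570.1, -49.8, 55.0]]
60 [[682.8, -51.7, 60.0], [681.5, -173.2, 60.0], [567.9, -172.1, 60.0], [569.5, -49.6, 60.0]]
gauge [[531.4 239.   53. ]
 [517.9 226.4  53. ]
 [559.3 181.5  53. ]
 [572.9 195.1  53. ]
 [512.2 256.9  53. ]
 [577.7 172.5  53. ]]
gauge s [[552.1 184.6  53. ]
 [571.9 195.6  53. ]
 [530.1 241.9  53. ]
 [510.7 232.5  53. ]
 [575.6 175.7  53. ]
 [504.5 259.3  53. ]]
block [[627.  262.7  40. ]
 [613.8 133.6  40. ]
 [465.8 149.6  40. ]
 [477.1 277.   40. ]]
```

send_rows([
  [[0.035,-0.016,0],0.04],
  [[0.07,-0.032,0],0.08],
  [[0.105,-0.047,0],0.12],
  [[0.14,-0.063,0],0.16],
  [[0.175,-0.079,0],0.2],
  [[0.211,-0.095,0],0.24],
  [[0.246,-0.111,0],0.28],
  [[0.281,-0.127,0],0.312],
], hand=1, force=10)

```text
clock: 0.77
eef_pos: [398.2, -314.7, 179.8]
eef_rot: [-3.141, 0.0, -0.002]
wrist_force: [-0.0, -1.6, -0.6]
finger_gap: 43.7
```

send_rows([
  [[0.029,-0.026,0.0],0],
  [[0.057,-0.052,0.0],0],
  [[0.086,-0.077,0.01],0],
  [[0.115,-0.103,0.02],0],
  [[0.143,-0.129,0.03],0],
  [[0.172,-0.155,0.04],0],
  [[0.2,-0.18,0.05],0],
  [[0.229,-0.206,0.06],0],
])

```text
clock: 1.43
eef_pos: [627.2, -108.9, 119.0]
eef_rot: [-3.142, 0.001, -0.0]
wrist_force: [0.7, -0.0, 0.4]
finger_gap: 0.7
```

send_rows([
  [[0,0,0.01],0],
  [[0,0,0.02],0],
  [[0,0,0.03],0],
  [[0,0,0.04],0],
  [[0,0,0.045],0],
  [[0,0,0.045],0],
  [[0,0,0.045],0],
  [[0,0,0.045],0],
])

```text
clock: 2.1
eef_pos: [626.4, -110.9, 75.6]
eef_rot: [3.141, -0.001, -0.001]
wrist_force: [-0.3, -0.1, 0.9]
finger_gap: 0.2
```

Run:
```python
from h import *
for n in("scene","top"):
    im=manip.camera(n)[:,:,::-1]; cv2.imwrite(f"pics/{n}1.png",im)
s=cv2.imread('pics/scene1.png'); crop(s,185,100,345,270,3.5,'pics/e.png')
print(manip.read_state())
```

```text
{'clock': 2.2, 'joints': array([-2.32448930e-01,  5.84314972e-01,  1.36454579e+00,  1.46150756e-05,
        1.19160459e+00,  1.33882541e+00]), 'qd': array([ 3.16758932e-03,  3.26260044e-03,  6.96410754e-04, -1.96918091e-03,
        5.18823365e-05,  3.61640153e-04]), 'effort': array([-1.24065354e-01, -6.67016244e+01, -3.34038377e+01,  2.76840187e-02,
       -6.79224310e-02, -1.41972349e-03]), 'eef_pos': array([ 626.48571771, -110.69104522,   75.59233633]), 'eef_rot': array([ 3.14134671e+00, -1.10023019e-03, -4.83283347e-04]), 'wrist_force': array([-1.27791901, -0.70304598,  0.41411844]), 'moment': array([-0.00072986, -0.02542001, -0.02164798]), 'finger_gap': 0.5603397955584257}
```

View pics/e.png

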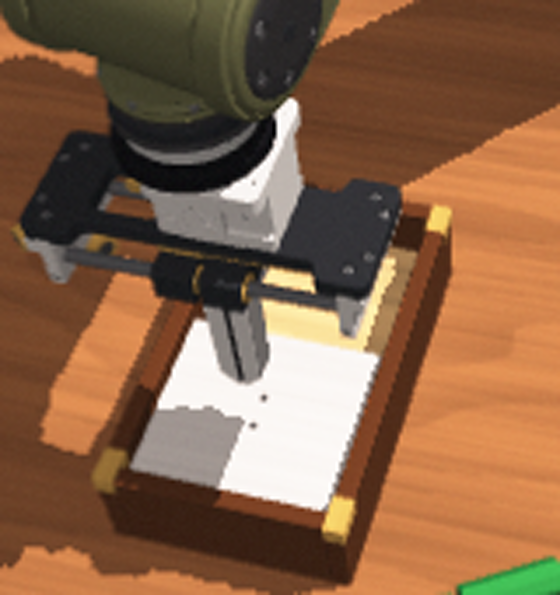

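send_rows([
  [[0,0,0.005],0],
  [[0,0,0.01],0],
  [[0,0,0.013],0],
  [[0,0,0.013],0],
  [[0,0,0.014],0],
  [[0,0,0.015],0],
  [[0,0,0.016],0],
  [[0,0,0.016],0],
])

```text
clock: 2.87
eef_pos: [626.2, -110.4, 58.7]
eef_rot: [-3.142, 0.0, -0.0]
wrist_force: [-0.5, 0.4, -0.0]
finger_gap: 0.3
```

send_rows([
  [[0,0,0.001],0],
  [[0,0,0.002],0],
  [[0,0,0.003],0],
  [[0,0,0.003],0],
  [[0,0,0.003],0],
  [[0,0,0.003],0],
  [[0,0,0.003],0],
  [[0,0,0.003],0],
])

```text
clock: 3.53
eef_pos: [626.3, -110.4, 55.9]
eef_rot: [3.142, -0.0, -0.0]
wrist_force: [0.4, 0.3, -0.4]
finger_gap: 0.4
```

send_rows([
  [[0,0,0.001],0],
  [[0,0,0.002],0],
  [[0,0,0.003],0],
  [[0,0,0.003],0],
  [[0,0,0.003],0],
  [[0,0,0.003],0],
  [[0,0,0.003],0],
  [[0,0,0.003],0],
])

```text
clock: 4.2
eef_pos: [626.3, -110.5, 52.9]
eef_rot: [3.142, -0.0, -0.0]
wrist_force: [0.4, -0.1, -0.1]
finger_gap: 0.4
```

send_rows([
  [[0,0,0.001],0],
  [[0,0,0.002],0],
  [[0,0,0.003],0],
  [[0,0,0.003],0],
  [[0,0,0.003],0],
  [[0,0,0.003],0],
  [[0,0,0.003],0],
  [[0,0,0.003],0],
])

```text
clock: 4.87
eef_pos: [626.3, -110.5, 49.9]
eef_rot: [3.142, -0.0, -0.0]
wrist_force: [0.4, -0.1, -0.8]
finger_gap: 0.6
```

send_rows([
  [[0,0,0.001],0],
  [[0,0,0.002],0],
  [[0,0,0.003],0],
  [[0,0,0.003],0],
  [[0,0,0.003],0],
  [[0,0,0.003],0],
  [[0,0,0.003],0],
  [[0,0,0.003],0],
])

```text
clock: 5.53
eef_pos: [626.3, -110.5, 46.9]
eef_rot: [3.142, -0.0, -0.0]
wrist_force: [0.4, -0.3, -0.7]
finger_gap: 0.4
```

send_rows([
  [[0,0,0.001],0],
  [[0,0,0.002],0],
  [[0,0,0.003],0],
  [[0,0,0.003],0],
  [[0,0,0.003],0],
  [[0,0,0.003],0],
  [[0,0,0.003],0],
  [[0,0,0.003],0],
])

```text
clock: 6.2
eef_pos: [626.3, -110.5, 43.9]
eef_rot: [3.142, -0.0, -0.0]
wrist_force: [0.7, 0.4, -0.7]
finger_gap: 0.5
```

Run:
```python
from h import *
s=manip.camera('scene')[:,:,::-1]; cv2.imwrite('pics/scene2.png',s); crop(s,185,100,345,270,3.5,'pics/f.png')
print(manip.read_state()['wrist_force'],manip.read_state()['eef_pos'])
```

```text
[0.79463086 0.44986793 0.06708209] [ 626.28119224 -110.43868589   43.89430464]
```

View pics/f.png

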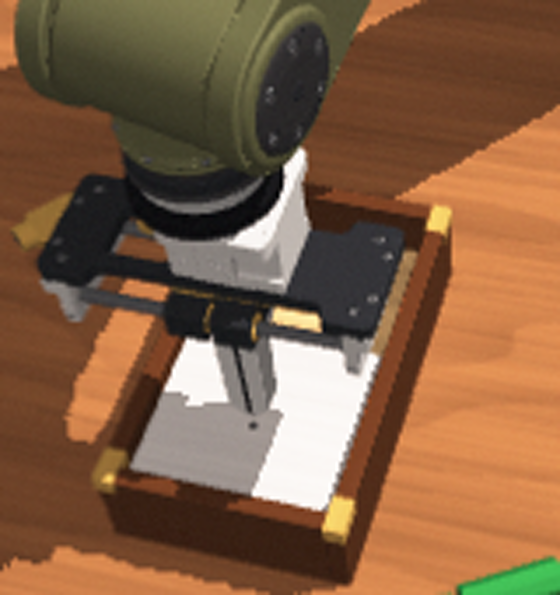

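send_rows([
  [[0,0,0.001],0],
  [[0,0,0.002],0],
  [[0,0,0.002],0],
  [[0,0,0.002],0],
  [[0,0,0.002],0],
  [[0,0,0.002],0],
  [[0,0,0.002],0],
  [[0,0,0.002],0],
])

```text
clock: 6.92
eef_pos: [626.3, -110.4, 41.9]
eef_rot: [-3.142, -0.0, -0.0]
wrist_force: [-0.1, 0.3, 0.4]
finger_gap: 0.2
```

send_rows([
  [[0,0,0.001],0],
  [[0,0,0.002],0],
  [[0,0,0.002],0],
  [[0,0,0.002],0],
  [[0,0,0.002],0],
  [[0,0,0.002],0],
  [[0,0,0.002],0],
  [[0,0,0.002],0],
])

```text
clock: 7.58
eef_pos: [626.3, -110.4, 39.9]
eef_rot: [3.142, -0.0, -0.0]
wrist_force: [-0.3, -0.9, 0.4]
finger_gap: 0.3
```

Run:
```python
from h import *
s=manip.camera('scene')[:,:,::-1].copy(); cv2.imwrite('pics/scene3.png',s)
st=manip.read_state();print(st['wrist_force'],st['eef_pos'],st['effort'])
x0,y0,f=220,190,10
c=cv2.resize(s[y0:y0+55,x0:x0+75],None,fx=f,fy=f,interpolation=cv2.INTER_CUBIC)
for z,col in((39.9,(0,0,255)),(50,(0,255,0)),(60,(255,0,0))):
    p=proj('scene',[626.3,-110.4,z])[0]; print(z,p); q=(p-[x0,y0]+.5)*f-.5; cv2.circle(c,tuple(int(v) for v in q),5,col,-1)
cv2.imwrite('pics/g.png',c)
```

```text
[ 0.11892237 -0.20040939  0.50866167] [ 626.29020605 -110.449953     39.89387204] [ 5.32729755e-04 -6.77072239e+01 -3.23077798e+01  2.95461388e-02
 -6.82861288e-02  3.80905999e-05]
39.9 [258.66737267 223.1221211 ]
50 [258.07711324 220.53166716]
60 [257.48110406 217.91450299]
```

View pics/g.png

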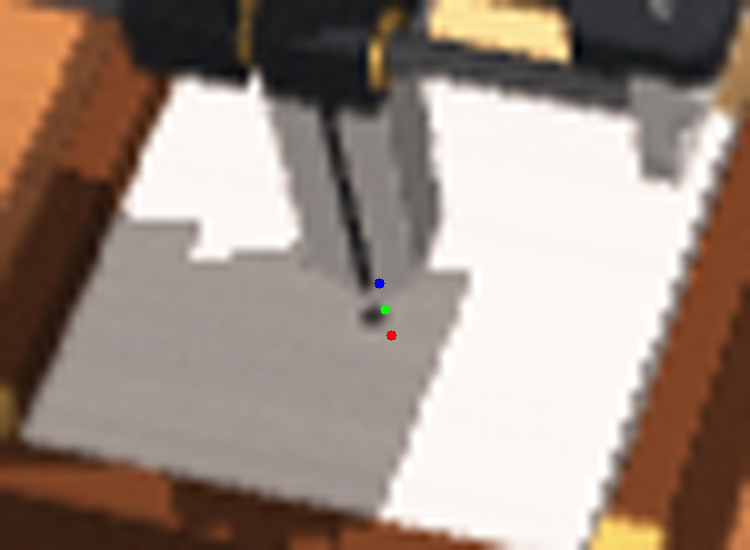

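Run:
```python
from h import *
t=cv2.imread('pics/top0.png')
x0,y0,f=520,320,6
c=cv2.resize(t[y0:400,x0:640],None,fx=f,fy=f,interpolation=cv2.INTER_CUBIC)
R0=R.from_euler('xyz',[-3.14046,0,0.3118]).as_matrix()
p0=np.array([168.65,-523.2,179.3])
for o,col in(([0,0,0],(0,0,255)),([0,47,0],(0,255,0)),([0,-47,0],(0,255,0)),([8,-47,0],(255,255,0)),([-8,-47,0],(255,255,0)),([8,47,0],(255,255,0)),([-8,47,0],(255,255,0))):
    q=(proj('top',p0+R0@np.array(o))[0]-[x0,y0]+.5)*f-.5; cv2.circle(c,tuple(int(v) for v in q),4,col,-1)
cv2.imwrite('pics/i.png',c)
for n in (1,3):
  s=cv2.imread(f'pics/scene{n}.png')
  x0,y0,f=180,90,4.5
  c=cv2.resize(s[y0:y0+130,x0:x0+170],None,fx=f,fy=f,interpolation=cv2.INTER_CUBIC)
  z0=75.6 if n==1 else 39.9
  P=np.array([626.3,-110.4,z0])
  for o,col in(([0,0,0],(0,0,255)),([8,0,0],(0,255,0)),([8,0,78+18.8],(255,0,0)),([37,88,97],(255,0,0)),([37,-88,97],(255,0,0)),([-37,88,97],(255,255,0)),([-37,-88,97],(255,255,0)),([8,0,60],(0,255,0))):
    q=(proj('scene',P+np.array(o))[0]-[x0,y0]+.5)*f-.5; cv2.circle(c,tuple(int(v) for v in q),4,col,-1)
  for X in(0,1): 
    for Y in (-1,1): 
      for Z in (0,66):
        q=(proj('scene',[447+251*X,-109.5+75*Y,Z])[0]-[x0,y0]+.5)*f-.5; cv2.circle(c,tuple(int(v) for v in q),3,(255,0,255),-1)
  cv2.imwrite(f'pics/j{n}.png',c)
```

```text
(no output)
```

View pics/i.png

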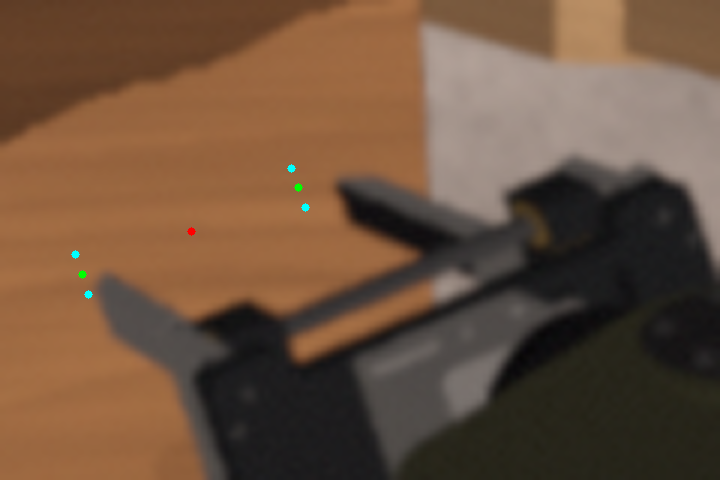

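View pics/j1.png

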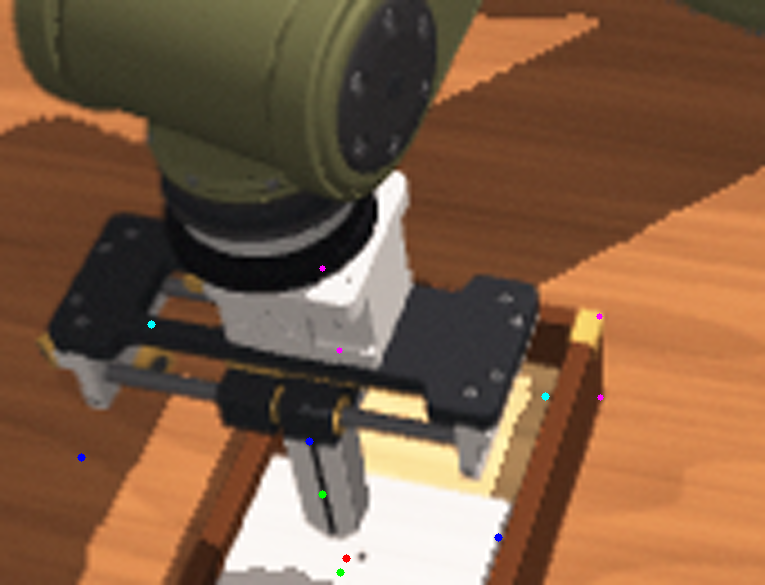

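View pics/j3.png

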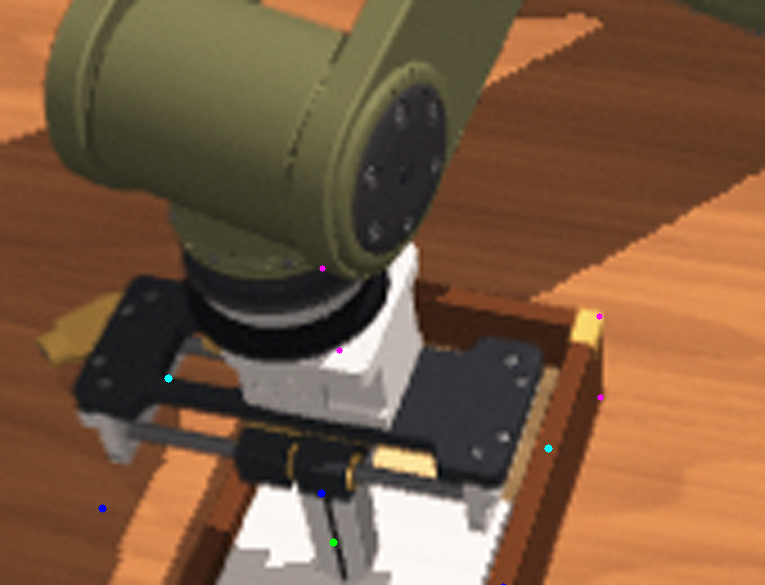

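The camera view disagrees with the reported TCP. The fingertips look about 10 mm above the plate even though z reads 39.9, and the wrist force agrees that nothing is touching. I'll keep going down in small steps and go by the force.

send_rows([
  [[0,0,0.001],0],
  [[0,0,0.002],0],
  [[0,0,0.003],0],
  [[0,0,0.003],0],
  [[0,0,0.003],0],
  [[0,0,0.003],0],
  [[0,0,0.003],0],
  [[0,0,0.003],0],
])

```text
clock: 8.3
eef_pos: [626.3, -110.4, 36.9]
eef_rot: [3.142, -0.0, -0.0]
wrist_force: [0.2, 1.0, -0.2]
finger_gap: 0.5
```

Run:
```python
from h import *
st=manip.read_state();print(st['wrist_force'],st['eef_pos'],st['effort'],st['moment'],st['joints'])
s=manip.camera('scene')[:,:,::-1].copy(); cv2.imwrite('pics/scene4.png',s)
crop(s,220,190,295,245,10,'pics/k.png')
s=cv2.imread('pics/scene0.png')
for P in ([0,0,0],[0,0,100]): print(P,proj('scene',P),proj('top',P))
crop(s,290,0,420,110,6,'pics/base.png')
```

```text
[ 0.15036644  1.01710448 -0.20476868] [ 626.27494048 -110.435462     36.8920549 ] [-5.67932384e-04 -6.77592587e+01 -3.21965611e+01  2.94766005e-02
 -6.82489690e-02 -3.07229834e-05] [ 0.05791387  0.04677442 -0.07345503] [-2.32132544e-01  6.28798863e-01  1.39112218e+00  1.24035259e-05
  1.12161326e+00  1.33885086e+00]
[0, 0, 0] [[356.79635883  73.14841693]] [[326.23892335 407.30349378]]
[0, 0, 100] [[359.57174419  44.26770611]] [[326.48283204 424.66429229]]
```

View pics/k.png

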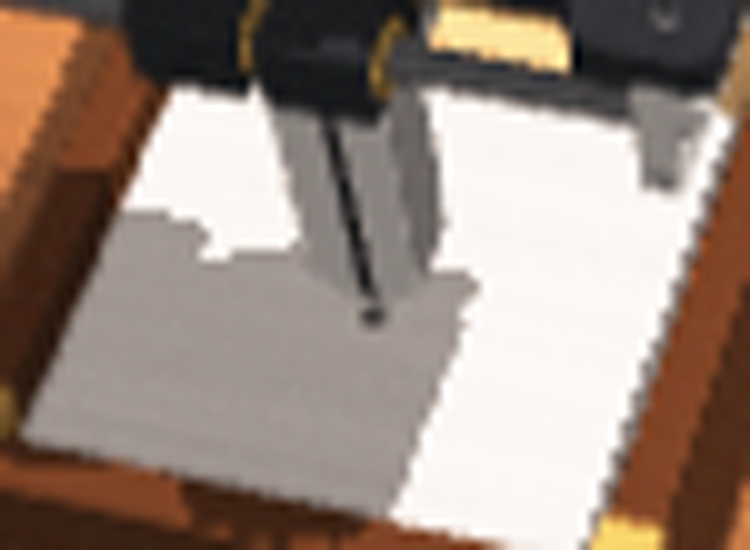

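View pics/base.png

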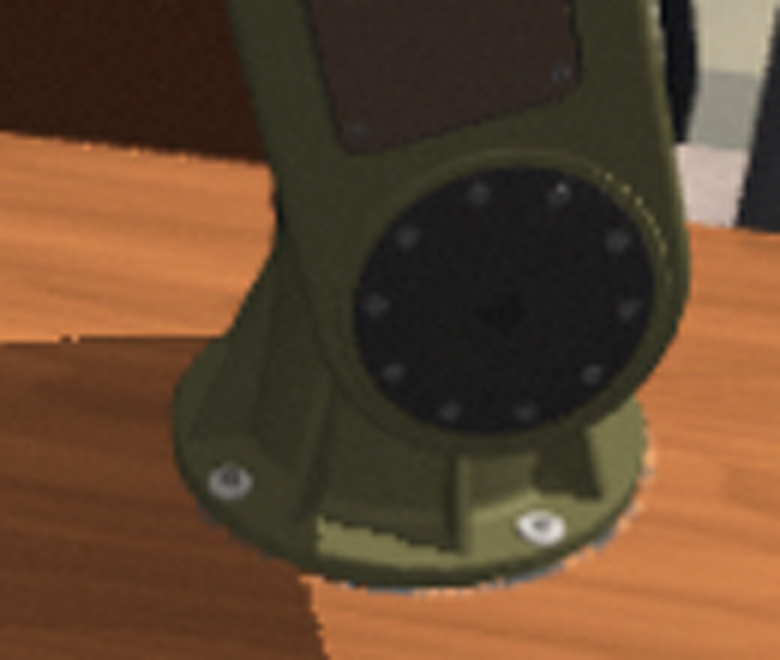

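send_rows([
  [[0,0,0.001],0],
  [[0,0,0.002],0],
  [[0,0,0.003],0],
  [[0,0,0.003],0],
  [[0,0,0.003],0],
  [[0,0,0.003],0],
  [[0,0,0.003],0],
  [[0,0,0.003],0],
])

```text
clock: 9.02
eef_pos: [626.3, -110.4, 33.9]
eef_rot: [-3.142, -0.0, -0.0]
wrist_force: [0.2, 0.5, -0.8]
finger_gap: 0.3
```

send_rows([
  [[0,0,0.001],0],
  [[0,0,0.002],0],
  [[0,0,0.003],0],
  [[0,0,0.003],0],
  [[0,0,0.003],0],
  [[0,0,0.003],0],
  [[0,0,0.003],0],
  [[0,0,0.003],0],
])

```text
clock: 9.68
eef_pos: [626.3, -110.5, 31.0]
eef_rot: [3.142, -0.0, -0.0]
wrist_force: [-0.3, 0.2, 2.1]
finger_gap: 0.5
```

Run:
```python
from h import *
st=manip.read_state();print(st['wrist_force'],st['eef_pos'],st['effort'])
s=manip.camera('scene')[:,:,::-1].copy(); cv2.imwrite('pics/scene5.png',s)
crop(s,220,190,295,245,10,'pics/l.png')
```

```text
[-0.29212603  0.20157799  2.14483459] [ 626.28976511 -110.48076245   30.97139735] [ 2.77595990e-02 -6.62255001e+01 -3.13102806e+01  5.52194822e-02
 -3.09347939e-01 -5.84821209e-04]
```

View pics/l.png

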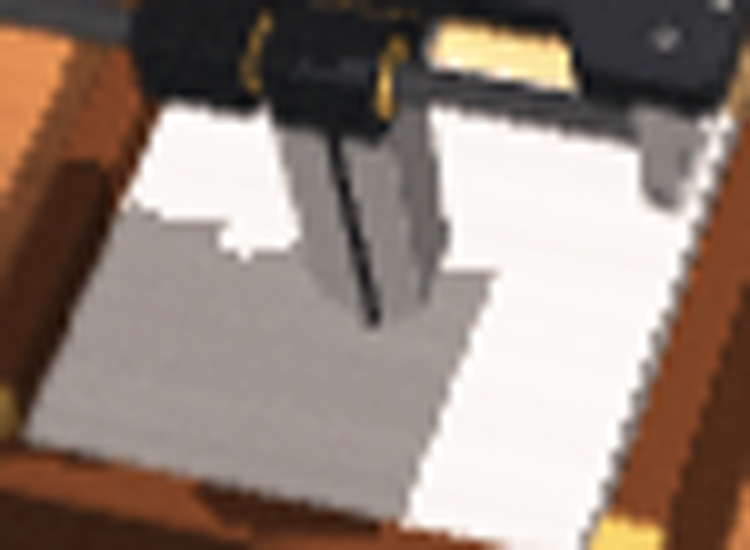

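Contact comes at a reported z of about 31, with 2.1 N. x and y agree with the image, but the reported TCP z is about 16–28 mm below the real fingertips. From here I'll use force for heights, so I press further now.

send_rows([
  [[0,0,0.0005],0],
  [[0,0,0.001],0],
  [[0,0,0.0015],0],
  [[0,0,0.002],0],
  [[0,0,0.0025],0],
  [[0,0,0.0025],0],
  [[0,0,0.0025],0],
  [[0,0,0.0025],0],
])

```text
clock: 10.4
eef_pos: [626.5, -110.5, 28.9]
eef_rot: [3.141, -0.001, -0.0]
wrist_force: [-1.9, 0.4, 6.7]
finger_gap: 0.4
```

send_rows([
  [[0,0,0.0003],0],
  [[0,0,0.0006],0],
  [[-0.002,0,0.0006],0],
  [[-0.005,0,0.0006],0],
  [[-0.008,0,0.0006],0],
  [[-0.01,0,0.0006],0],
  [[-0.012,0,0.0006],0],
  [[-0.012,0,0.0006],0],
])

```text
clock: 11.07
eef_pos: [615.0, -110.4, 28.8]
eef_rot: [3.141, -0.003, -0.0]
wrist_force: [0.5, 0.9, 7.8]
finger_gap: 0.4
```

send_rows([
  [[-0.002,0,0],0],
  [[-0.005,0,0],0],
  [[-0.008,0,0],0],
  [[-0.011,0,0],0],
  [[-0.014,0,0],0],
  [[-0.016,0,0],0],
  [[-0.018,0,0],0],
  [[-0.02,0,0],0],
])

```text
clock: 11.73
eef_pos: [595.4, -110.4, 28.9]
eef_rot: [3.141, -0.003, -0.0]
wrist_force: [2.5, 2.1, 9.0]
finger_gap: 0.2
```

Run:
```python
from h import *
st=manip.read_state();print(st['wrist_force'],st['eef_pos'])
s=manip.camera('scene')[:,:,::-1].copy(); cv2.imwrite('pics/scene6.png',s)
crop(s,195,150,325,270,5,'pics/m.png')
```

```text
[2.52787114 2.08144228 8.95742679] [ 595.43324741 -110.36140624   28.88125348]
```

View pics/m.png

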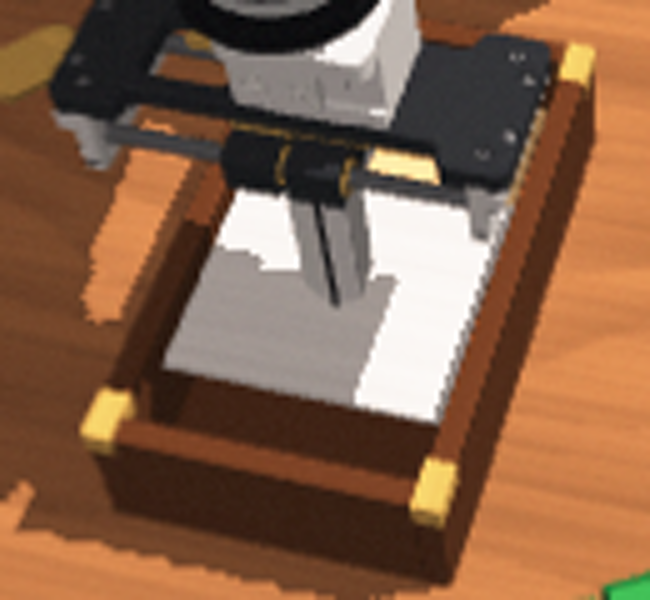

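The plate follows the fingers. It rises slightly toward the robot, so I'll ease the press as I drag.

send_rows([
  [[-0.003,0,-0.0003],0],
  [[-0.006,0,-0.0004],0],
  [[-0.009,0,-0.0005],0],
  [[-0.012,0,-0.0006],0],
  [[-0.015,0,-0.0007],0],
  [[-0.018,0,-0.0008],0],
  [[-0.021,0,-0.0008],0],
  [[-0.024,0,-0.0008],0],
])

```text
clock: 12.45
eef_pos: [571.3, -110.2, 29.6]
eef_rot: [3.142, -0.003, -0.0]
wrist_force: [2.3, 3.4, 8.9]
finger_gap: 0.2
```

send_rows([
  [[-0.003,0,-0.0001],0],
  [[-0.006,0,-0.0001],0],
  [[-0.009,0,-0.0002],0],
  [[-0.012,0,-0.0003],0],
  [[-0.015,0,-0.0004],0],
  [[-0.018,0,-0.0005],0],
  [[-0.021,0,-0.0006],0],
  [[-0.024,0,-0.0006],0],
])

```text
clock: 13.12
eef_pos: [547.3, -110.1, 30.1]
eef_rot: [-3.141, -0.003, -0.0]
wrist_force: [1.9, 3.9, 9.8]
finger_gap: 0.6
```

send_rows([
  [[-0.003,-0.0002,-0.0005],0],
  [[-0.006,-0.0003,-0.0006],0],
  [[-0.009,-0.0004,-0.0007],0],
  [[-0.012,-0.0005,-0.0008],0],
  [[-0.014,-0.0006,-0.0009],0],
  [[-0.016,-0.0006,-0.001],0],
  [[-0.018,-0.0006,-0.001],0],
  [[-0.02,-0.0006,-0.001],0],
])

```text
clock: 13.78
eef_pos: [527.3, -109.8, 31.0]
eef_rot: [3.141, -0.003, -0.0]
wrist_force: [2.3, 2.4, 9.0]
finger_gap: 0.5
```

send_rows([
  [[-0.001,0,0],0],
  [[-0.002,0,0],0],
  [[-0.003,0,0],0],
  [[-0.004,0,0],0],
  [[-0.005,0,0],0],
  [[-0.006,0,0],0],
  [[-0.007,0,-0.0002],0],
  [[-0.007,0,-0.0002],0],
])

```text
clock: 14.45
eef_pos: [520.2, -109.7, 31.2]
eef_rot: [3.141, -0.003, -0.0]
wrist_force: [1.7, 1.7, 8.4]
finger_gap: 0.7
```

send_rows([
  [[-0.001,0,0],0],
  [[-0.002,0,0],0],
  [[-0.003,0,0],0],
  [[-0.004,0,0],0],
  [[-0.004,0,0],0],
  [[-0.004,0,0],0],
  [[-0.004,0,0],0],
  [[-0.004,0,0],0],
])

```text
clock: 15.12
eef_pos: [517.1, -110.0, 31.5]
eef_rot: [3.141, -0.005, -0.0]
wrist_force: [6.1, 0.9, 8.4]
finger_gap: 0.2
```

Run:
```python
from h import *
st=manip.read_state();print(st['wrist_force'],st['eef_pos'])
s=manip.camera('scene')[:,:,::-1].copy(); cv2.imwrite('pics/scene7.png',s)
crop(s,195,130,325,270,4.2,'pics/n.png')
```

```text
[6.07576812 0.91004392 8.41365107] [ 517.09879485 -110.00756946   31.48873757]
```

View pics/n.png

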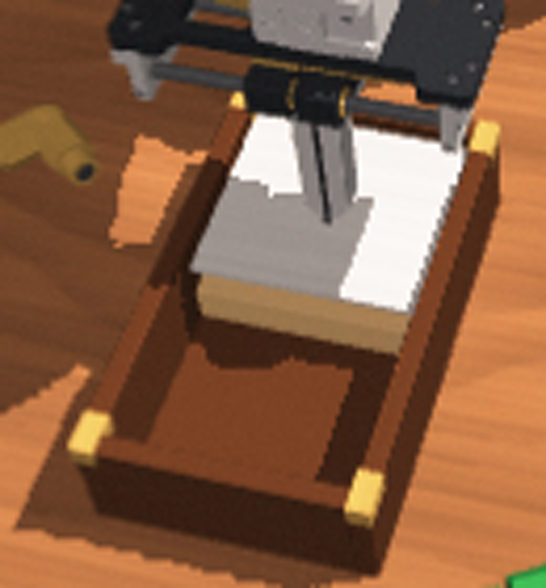

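The stop is reached: the x force rose to 6.1 N and the picture shows the pocket fully open. Next I lift, swing over to the gauge with the tool yawed to 2.29, and open the jaws partly.

send_rows([
  [[0,0,-0.015],0],
  [[0,0,-0.035],0],
  [[0,-0.01,-0.06],-0.1],
  [[0.002,-0.035,-0.07],-0.22],
  [[0.004,-0.065,-0.07],-0.34],
  [[0.007,-0.1,-0.07],-0.46],
  [[0.011,-0.135,-0.07],-0.58],
  [[0.015,-0.17,-0.07],-0.7],
], hand=-0.3)

```text
clock: 15.83
eef_pos: [530.1, 61.7, 100.2]
eef_rot: [-3.142, -0.0, 0.705]
wrist_force: [0.6, -0.1, -0.7]
finger_gap: 50.3
```

send_rows([
  [[0.013,-0.013,0],-0.12],
  [[0.027,-0.026,0],-0.24],
  [[0.04,-0.039,0],-0.36],
  [[0.054,-0.052,0],-0.48],
  [[0.067,-0.065,0],-0.6],
  [[0.08,-0.078,0],-0.72],
  [[0.094,-0.091,0],-0.84],
  [[0.107,-0.104,0],-0.96],
])

```text
clock: 16.5
eef_pos: [545.1, 209.6, 100.0]
eef_rot: [-3.141, 0.0, 1.666]
wrist_force: [-0.8, -0.5, -0.5]
finger_gap: 61.1
```

send_rows([
  [[0,0,0],-0.12],
  [[0,0,0],-0.24],
  [[0,0,0.004],-0.36],
  [[0,0,0.01],-0.48],
  [[0,0,0.016],-0.6],
  [[0,0,0.02],-0.64],
  [[0,0,0.02],-0.64],
  [[0,0,0.02],-0.64],
])

```text
clock: 17.17
eef_pos: [545.0, 208.6, 80.0]
eef_rot: [-3.141, -0.0, 2.298]
wrist_force: [-0.2, -0.5, -0.6]
finger_gap: 61.2
```

Run:
```python
from h import *
st=manip.read_state();print(st['wrist_force'],st['eef_pos'],st['eef_rot'],st['finger_gap'])
for n in ('scene','top'):
  s=manip.camera(n)[:,:,::-1].copy(); cv2.imwrite(f'pics/{n}8.png',s)
s=cv2.imread('pics/scene8.png');crop(s,335,120,475,270,4,'pics/o.png')
x0,y0,f=195,150,6; t=cv2.imread('pics/top8.png'); crop(t,195,120,305,250,4.5,'pics/p.png')
```

```text
[-0.24470183 -0.51158547 -0.5515962 ] [544.99641785 208.62384671  80.03246414] [-3.14100459e+00 -3.11333520e-04  2.29795325e+00] 61.15245842671009
```

View pics/o.png

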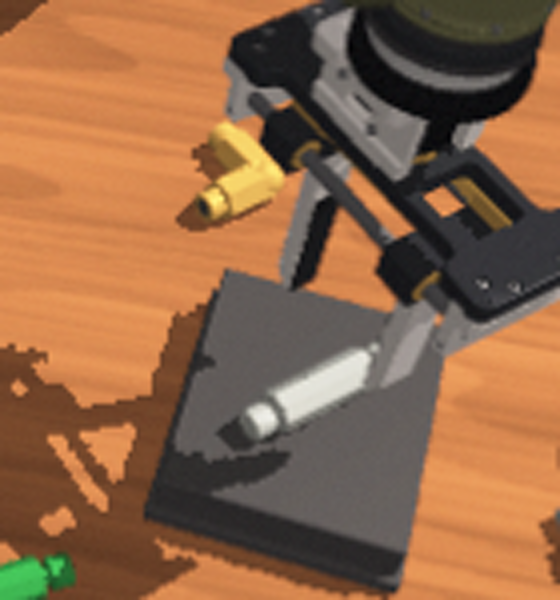

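View pics/top8.png

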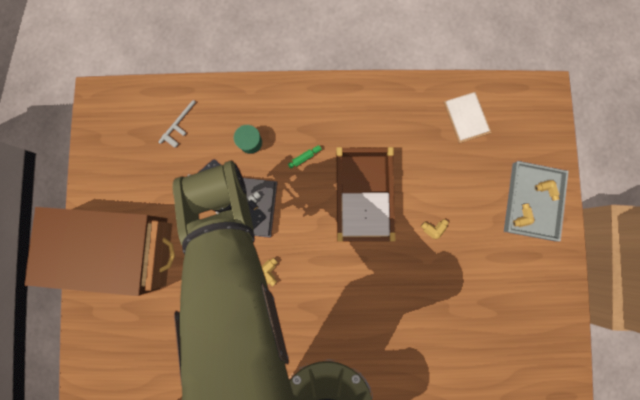

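Run:
```python
from h import *
s=cv2.imread('pics/scene8.png'); x0,y0,f=385,150,8
c=cv2.resize(s[y0:y0+70,x0:x0+75],None,fx=f,fy=f,interpolation=cv2.INTER_CUBIC)
P=np.array([545,208.6,0]); yw=2.298
tx=np.array([np.cos(yw),np.sin(yw),0]); ty=np.array([np.sin(yw),-np.cos(yw),0])
for h,col in ((80,(0,0,255)),(105,(0,255,0)),(115,(255,0,0))):
  for sgn in (1,-1):
    for a in (30.6,43):
      for w in (-8,8):
        q=(proj('scene',P+sgn*a*ty+w*tx+[0,0,h])[0]-[x0,y0]+.5)*f-.5; cv2.circle(c,tuple(int(v) for v in q),3,col,-1)
# gauge model: handle axis
for l in (57,47-94,30,-30):
  for z in (40,62):
    q=(proj('scene',np.array([545.5,211,z])+l*tx)[0]-[x0,y0]+.5)*f-.5; cv2.circle(c,tuple(int(v) for v in q),3,(255,0,255),-1)
cv2.imwrite('pics/q.png',c)
```

```text
(no output)
```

View pics/q.png

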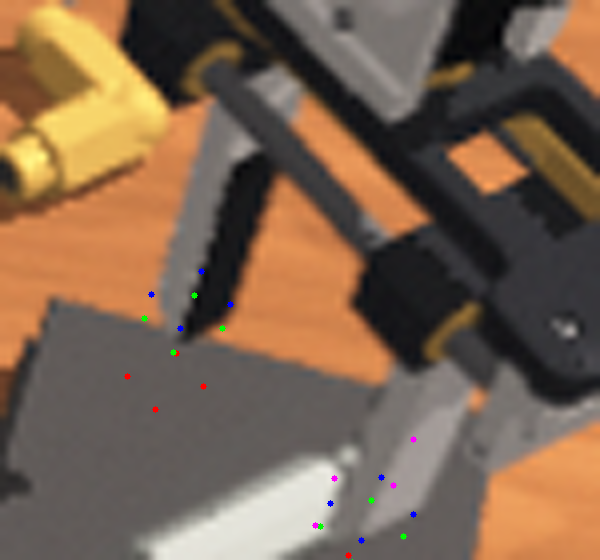

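Matching the image puts the real fingertip height about 30 mm above the reading, and x and y agree. I'm shifting 2 mm and descending to reported z 18, which is a real height of about 48.

send_rows([
  [[0.0015,0.002,0.01],0],
  [[0.0015,0.002,0.02],0],
  [[0.0015,0.002,0.03],0],
  [[0.0015,0.002,0.04],0],
  [[0.0015,0.002,0.05],0],
  [[0.0015,0.002,0.056],0],
  [[0.0015,0.002,0.06],0],
  [[0.0015,0.002,0.062],0],
])

```text
clock: 17.93
eef_pos: [545.5, 211.0, 17.6]
eef_rot: [-3.141, -0.0, 2.3]
wrist_force: [0.5, 0.7, 0.6]
finger_gap: 60.8
```

Run:
```python
from h import *
st=manip.read_state();print(st['wrist_force'],st['eef_pos'],st['eef_rot'],st['finger_gap'])
s=manip.camera('scene')[:,:,::-1].copy(); cv2.imwrite(f'pics/scene9.png',s)
x0,y0,f=365,160,7
c=cv2.resize(s[y0:y0+80,x0:x0+90],None,fx=f,fy=f,interpolation=cv2.INTER_CUBIC)
P=np.array(st['eef_pos']); P[2]=0; yw=2.298
tx=np.array([np.cos(yw),np.sin(yw),0]); ty=np.array([np.sin(yw),-np.cos(yw),0])
for h,col in ((42,(0,255,0)),(50,(255,0,0))):
  for sgn in (1,-1):
    for a in (30.6,43):
      for w in (-8,8):
        q=(proj('scene',P+sgn*a*ty+w*tx+[0,0,h])[0]-[x0,y0]+.5)*f-.5; cv2.circle(c,tuple(int(v) for v in q),2,col,-1)
cv2.imwrite('pics/r.png',c)
```

```text
[0.53806268 0.74396782 0.64511586] [545.46021464 211.04695015  17.59871503] [-3.14092080e+00 -3.31522855e-04  2.29972340e+00] 60.7737018697269
```

View pics/r.png

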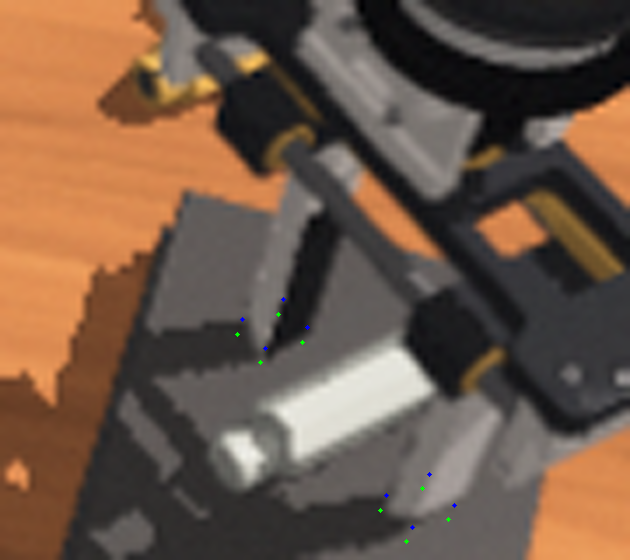

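send_rows([
  [[0,0,0.001],0],
  [[0,0,0.002],0],
  [[0,0,0.003],0],
  [[0,0,0.004],0],
  [[0,0,0.004],0],
  [[0,0,0.004],0],
  [[0,0,0.004],0],
  [[0,0,0.004],0],
])

```text
clock: 18.65
eef_pos: [545.8, 211.1, 14.7]
eef_rot: [3.141, 0.0, 2.3]
wrist_force: [-1.9, 0.0, 6.4]
finger_gap: 60.7
```

send_rows([
  [[0,0,0],0],
  [[0,0,0],0],
  [[0,0,0],0],
  [[0,0,0],0],
  [[0,0,0],0],
  [[0,0,0],0],
  [[0,0,0],0],
  [[0,0,0],0],
], hand=1, force=30)

```text
clock: 19.32
eef_pos: [545.8, 211.1, 14.7]
eef_rot: [3.141, 0.0, 2.3]
wrist_force: [-1.7, -1.6, 6.2]
finger_gap: 21.8
```

The gauge is held, with the gap at 21.8. Touching the block top (40 mm) at a reported 14.7 gives a z offset of about 25 mm. Now I lift and carry it.

send_rows([
  [[0,0,-0.008],0],
  [[0,0,-0.025],0],
  [[0,0,-0.045],0],
  [[-0.01,-0.005,-0.06],0.02],
  [[-0.03,-0.016,-0.07],0.08],
  [[-0.055,-0.029,-0.07],0.16],
  [[-0.082,-0.043,-0.07],0.24],
  [[-0.11,-0.057,-0.07],0.32],
])

```text
clock: 19.98
eef_pos: [576.3, 90.1, 84.6]
eef_rot: [-3.141, -0.0, 1.977]
wrist_force: [0.1, -0.4, -2.4]
finger_gap: 21.5
```

Run:
```python
from h import *
st=manip.read_state();print(st['wrist_force'],st['eef_pos'],st['eef_rot'],st['finger_gap'])
s=manip.camera('scene')[:,:,::-1].copy(); cv2.imwrite(f'pics/scene10.png',s)
```

```text
[ 0.06837676 -0.43440429 -2.38670843] [576.29894014  90.08106311  84.6374688 ] [-3.14144512e+00 -1.06270525e-04  1.97664070e+00] 21.515701269870174
```

View pics/scene10.png

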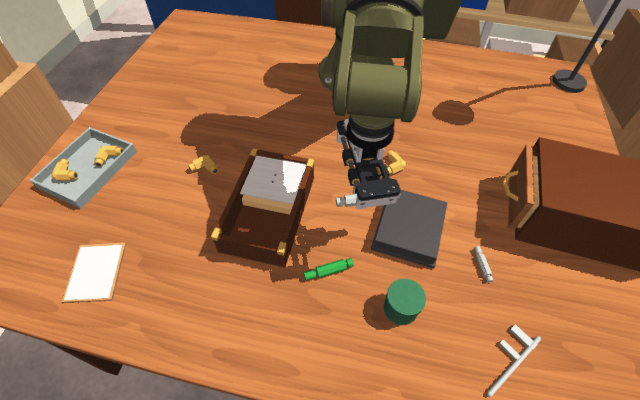

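send_rows([
  [[-0.026,-0.004,0],0.05],
  [[-0.056,-0.009,0],0.12],
  [[-0.088,-0.014,0],0.19],
  [[-0.12,-0.019,0],0.26],
  [[-0.15,-0.024,0],0.33],
  [[-0.177,-0.028,0],0.38],
  [[-0.197,-0.031,0],0.41],
  [[-0.209,-0.033,0],0.415],
])

```text
clock: 20.7
eef_pos: [629.2, -115.9, 84.1]
eef_rot: [-3.141, 0.0, 1.562]
wrist_force: [-0.9, 0.3, -2.0]
finger_gap: 21.4
```

Run:
```python
from h import *
st=manip.read_state();print(st['wrist_force'],st['eef_pos'],st['eef_rot'],st['finger_gap'])
s=manip.camera('scene')[:,:,::-1].copy(); cv2.imwrite(f'pics/scene11.png',s)
crop(s,185,130,345,270,4,'pics/s.png')
t=manip.camera('top')[:,:,::-1].copy(); cv2.imwrite(f'pics/top11.png',t); crop(t,325,130,405,250,5,'pics/t.png')
```

```text
[-0.86409906  0.31972584 -2.04764203] [ 629.21664178 -115.938217     84.12982774] [-3.14093269e+00  1.14998201e-05  1.56173131e+00] 21.401399272399537
```

View pics/s.png

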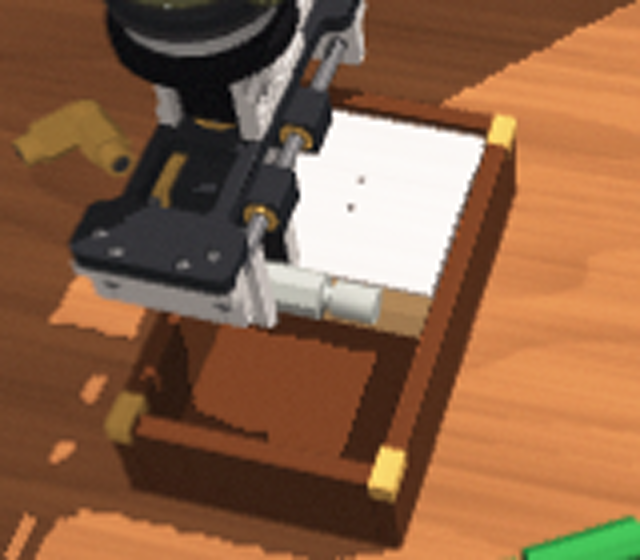

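View pics/t.png

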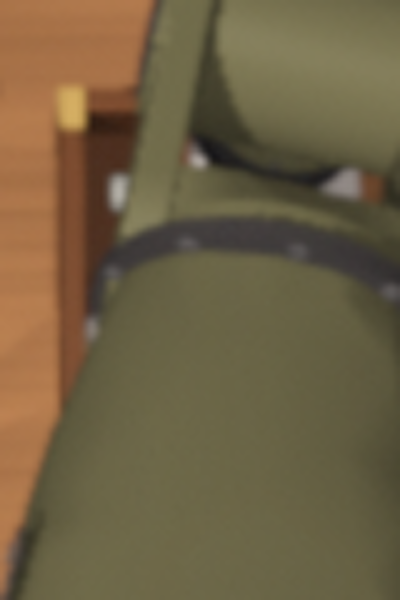

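Run:
```python
from h import *
for z in (115,120): print(proj('scene',[629,-58.9,z]),proj('top',[629,-58.9,z]))
print(unproj('scene',[[279.8,206.2]],120),unproj('top',[[347,167.8]],120))
```

```text
[[278.62224715 208.46268486]] [[346.47502935 169.04913594]]
[[278.41372159 206.98727761]] [[346.59094513 168.68051462]]
[[626.58928217 -56.80728715 120.        ]] [[631.24251473 -59.97685819 120.        ]]
```

send_rows([
  [[0.001,0,0.008],0],
  [[0.001,0,0.022],0],
  [[0.001,0,0.036],0],
  [[0.001,0,0.05],0],
  [[0.001,0,0.062],0],
  [[0.001,0,0.073],0],
  [[0.001,0,0.081],0],
  [[0.001,0,0.085],0],
])

```text
clock: 21.47
eef_pos: [628.8, -112.2, -2.0]
eef_rot: [-3.14, -0.0, 1.565]
wrist_force: [-0.2, 0.6, -2.5]
finger_gap: 21.4
```

send_rows([
  [[0,0,0.003],0],
  [[0,0,0.006],0],
  [[0,0,0.009],0],
  [[0,0,0.01],0],
  [[0,0,0.011],0],
  [[0,0,0.011],0],
  [[0,0,0.011],0],
  [[0,0,0.011],0],
])

```text
clock: 22.13
eef_pos: [629.3, -112.8, -11.4]
eef_rot: [3.141, 0.0, 1.565]
wrist_force: [-0.4, -1.5, -1.2]
finger_gap: 21.8
```

send_rows([
  [[0,0,0.001],0],
  [[0,0,0.002],0],
  [[0,0,0.003],0],
  [[0,0,0.003],0],
  [[0,0,0.004],0],
  [[0,0,0.004],0],
  [[0,0,0.004],0],
  [[0,0,0.004],0],
])

```text
clock: 22.8
eef_pos: [629.3, -112.8, -15.6]
eef_rot: [3.142, -0.0, 1.565]
wrist_force: [0.2, 0.8, -1.3]
finger_gap: 21.6
```

send_rows([
  [[0,0,0.0005],0],
  [[0,0,0.001],0],
  [[0,0,0.0012],0],
  [[0,0,0.0012],0],
  [[0,0,0.0012],0],
  [[0,0,0.0012],0],
  [[0,0,0.0012],0],
  [[0,0,0.0012],0],
])

```text
clock: 23.47
eef_pos: [629.2, -112.8, -16.8]
eef_rot: [-3.142, -0.0, 1.565]
wrist_force: [0.7, -0.1, -2.0]
finger_gap: 21.5
```

send_rows([
  [[0,0,0.0004],0],
  [[0,0,0.0008],0],
  [[0,0,0.001],0],
  [[0,0,0.001],0],
  [[0,0,0.001],0],
  [[0,0,0.001],0],
  [[0,0,0.001],0],
  [[0,0,0.001],0],
])

```text
clock: 24.13
eef_pos: [629.3, -112.8, -17.3]
eef_rot: [3.141, 0.0, 1.565]
wrist_force: [-3.5, 0.5, 5.2]
finger_gap: 21.4
```

The gauge is on the floor, with 5 N on the wrist. I release it to a small gap that fits between the walls.

send_rows([
  [[0,0,-0.0003],0],
  [[0,0,-0.0006],0],
  [[0,0,-0.0006],0],
  [[0,0,-0.0006],0],
  [[0,0,-0.0006],0],
  [[0,0,-0.0006],0],
  [[0,0,-0.0006],0],
  [[0,0,-0.0006],0],
], hand=0.2)

```text
clock: 24.8
eef_pos: [629.3, -112.8, -17.2]
eef_rot: [3.141, 0.0, 1.565]
wrist_force: [1.0, 1.0, 0.8]
finger_gap: 37.8
```

send_rows([
  [[0,0,-0.005],0],
  [[0,0,-0.015],0],
  [[0,0,-0.03],0],
  [[0,0,-0.05],0],
  [[0,0,-0.07],0],
  [[0,0,-0.09],0],
  [[0,0,-0.105],0],
  [[0,0,-0.105],0],
])

```text
clock: 25.47
eef_pos: [630.8, -113.1, 92.2]
eef_rot: [3.136, 0.001, 1.565]
wrist_force: [-1.1, 0.6, 1.0]
finger_gap: 38.0
```

Run:
```python
from h import *
st=manip.read_state();print(st['wrist_force'],st['eef_pos'],st['eef_rot'],st['finger_gap'])
s=manip.camera('scene')[:,:,::-1].copy(); cv2.imwrite(f'pics/scene12.png',s)
crop(s,185,130,345,270,4.5,'pics/u.png')
```

```text
[-1.09070465  0.61533323  1.01997688] [ 630.82616308 -113.14907065   92.18340866] [3.13582446e+00 1.34980681e-03 1.56479175e+00] 37.95666653031224
```

View pics/u.png

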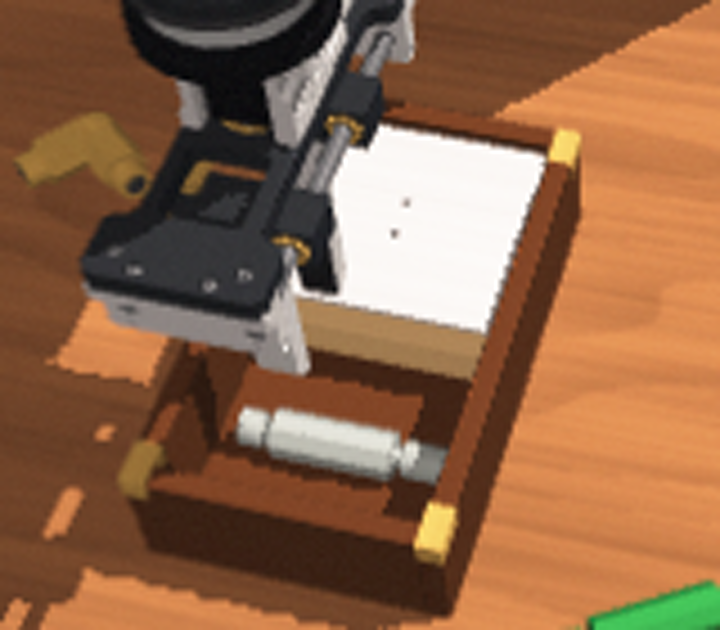

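The gauge lies flat in the pocket, spanning about (240–445, 425–465) in the crop, and the plate is still fully back. I go back over the plate with the fingers closed.

send_rows([
  [[0,-0.015,0],0],
  [[0.001,-0.04,0],0],
  [[0.002,-0.07,0],0],
  [[0.003,-0.098,0.005],0],
  [[0.003,-0.113,0.015],0],
  [[0.003,-0.113,0.03],0],
  [[0.003,-0.113,0.04],0],
  [[0.003,-0.113,0.045],0],
], hand=1, force=10)

```text
clock: 26.18
eef_pos: [515.5, -108.9, 40.9]
eef_rot: [-3.139, -0.001, 1.565]
wrist_force: [-0.2, 1.0, -0.4]
finger_gap: 1.0
```

send_rows([
  [[0,0,0.001],0],
  [[0,0,0.002],0],
  [[0,0,0.003],0],
  [[0,0,0.004],0],
  [[0,0,0.004],0],
  [[0,0,0.004],0],
  [[0,0,0.004],0],
  [[0,0,0.004],0],
])

```text
clock: 26.85
eef_pos: [516.4, -109.1, 38.9]
eef_rot: [3.141, 0.0, 1.565]
wrist_force: [-0.2, 0.1, 0.0]
finger_gap: 0.7
```

Next I lower to the expected contact at about 33.8, then press another 2.4 mm.

send_rows([
  [[0,0,0.001],0],
  [[0,0,0.002],0],
  [[0,0,0.003],0],
  [[0,0,0.004],0],
  [[0,0,0.005],0],
  [[0,0,0.0055],0],
  [[0,0,0.0055],0],
  [[0,0,0.0055],0],
])

```text
clock: 27.52
eef_pos: [516.3, -109.1, 33.4]
eef_rot: [3.142, 0.0, 1.565]
wrist_force: [-2.1, -0.3, 3.8]
finger_gap: 0.5
```

send_rows([
  [[0,0,0.0005],0],
  [[0,0,0.001],0],
  [[0,0,0.0015],0],
  [[0,0,0.002],0],
  [[0,0,0.002],0],
  [[0,0,0.002],0],
  [[0,0,0.002],0],
  [[0,0,0.002],0],
])

```text
clock: 28.18
eef_pos: [516.6, -109.2, 31.7]
eef_rot: [3.141, 0.0, 1.565]
wrist_force: [-1.7, 0.7, 7.2]
finger_gap: 0.4
```

send_rows([
  [[0,0,0.0003],0],
  [[0,0.002,0.0005],0],
  [[0,0.004,0.0005],0],
  [[0,0.007,0.0006],0],
  [[0,0.01,0.0007],0],
  [[0,0.013,0.0008],0],
  [[0,0.016,0.0009],0],
  [[0,0.018,0.0009],0],
])

```text
clock: 28.85
eef_pos: [534.9, -109.3, 30.9]
eef_rot: [3.14, 0.0, 1.565]
wrist_force: [-2.1, 0.7, 7.4]
finger_gap: 0.2
```

send_rows([
  [[0,0.003,0.0001],0],
  [[0,0.006,0.0002],0],
  [[0,0.009,0.0003],0],
  [[0,0.012,0.0003],0],
  [[0,0.015,0.0004],0],
  [[0,0.018,0.0005],0],
  [[0,0.021,0.0005],0],
  [[0,0.024,0.0006],0],
])

```text
clock: 29.52
eef_pos: [558.8, -109.5, 30.3]
eef_rot: [3.141, 0.0, 1.565]
wrist_force: [-2.0, 0.3, 8.9]
finger_gap: 0.6
```

Run:
```python
from h import *
st=manip.read_state();print(st['wrist_force'],st['eef_pos'],st['eef_rot'],st['finger_gap'])
s=manip.camera('scene')[:,:,::-1].copy(); cv2.imwrite(f'pics/scene13.png',s)
crop(s,185,130,345,270,4.5,'pics/v.png')
```

```text
[-2.02626565  0.28286748  8.91630406] [ 558.81559835 -109.48595807   30.31280204] [3.14052827e+00 2.69239971e-04 1.56480521e+00] 0.5682301991144705
```

View pics/v.png

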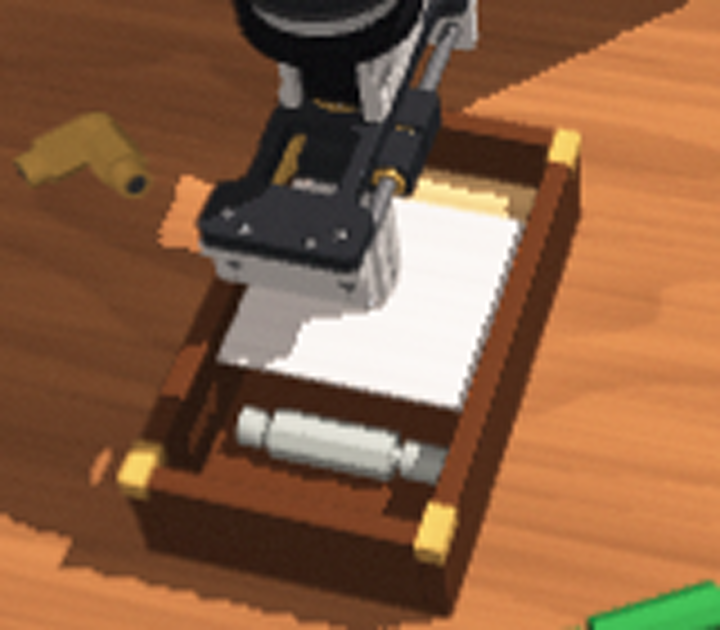

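The plate is moving over the gauge, so I carry on.

send_rows([
  [[0,0.003,0],0],
  [[0,0.006,0],0],
  [[0,0.009,0.0001],0],
  [[0,0.012,0.0001],0],
  [[0,0.015,0.0002],0],
  [[0,0.018,0.0003],0],
  [[0,0.021,0.0003],0],
  [[0,0.024,0.0004],0],
])

```text
clock: 30.23
eef_pos: [582.8, -109.7, 29.9]
eef_rot: [3.141, 0.0, 1.565]
wrist_force: [-1.9, -0.4, 7.2]
finger_gap: 0.5
```

send_rows([
  [[0,0.003,0],0],
  [[0,0.006,0.0001],0],
  [[0,0.009,0.0002],0],
  [[0,0.012,0.0003],0],
  [[0,0.015,0.0004],0],
  [[0,0.018,0.0004],0],
  [[0,0.021,0.0005],0],
  [[0,0.024,0.0006],0],
])

```text
clock: 30.9
eef_pos: [606.8, -109.8, 29.3]
eef_rot: [3.141, 0.0, 1.565]
wrist_force: [-2.6, -0.9, 8.1]
finger_gap: 0.6
```

send_rows([
  [[0,0.003,0],0],
  [[0,0.006,0.0001],0],
  [[0,0.009,0.0002],0],
  [[0,0.011,0.0003],0],
  [[0,0.013,0.0004],0],
  [[0,0.015,0.0004],0],
  [[0,0.016,0.0005],0],
  [[0,0.017,0.0005],0],
])

```text
clock: 31.57
eef_pos: [623.7, -110.0, 28.8]
eef_rot: [3.141, 0.0, 1.565]
wrist_force: [-1.9, -0.6, 7.0]
finger_gap: 0.4
```

send_rows([
  [[0,0.0008,0],0],
  [[0,0.0016,0],0],
  [[0,0.0024,0],0],
  [[0,0.0032,0],0],
  [[0,0.004,0],0],
  [[0,0.005,0],0],
  [[0,0.005,0],0],
  [[0,0.005,0],0],
])

```text
clock: 32.23
eef_pos: [628.0, -109.9, 28.5]
eef_rot: [-3.141, 0.0, 1.565]
wrist_force: [-5.9, 1.1, 7.9]
finger_gap: 0.5
```

The x force is −5.9 N, so the plate is against the shut stop. I lift straight up and clear out for a check.

send_rows([
  [[0,0,-0.003],0],
  [[0,0,-0.01],0],
  [[0,0,-0.025],0],
  [[0,0,-0.05],0],
  [[0,0,-0.08],0],
  [[0,-0.02,-0.1],0],
  [[-0.02,-0.05,-0.11],0],
  [[-0.05,-0.08,-0.12],0],
])

```text
clock: 32.9
eef_pos: [548.7, -156.9, 148.9]
eef_rot: [3.14, 0.0, 1.568]
wrist_force: [0.7, -0.5, 1.2]
finger_gap: 0.6
```

send_rows([
  [[-0.03,-0.02,0],0],
  [[-0.06,-0.05,0],0],
  [[-0.09,-0.08,0],0],
  [[-0.12,-0.1,0],0],
  [[-0.15,-0.12,0],0],
  [[-0.17,-0.13,0],0],
  [[-0.18,-0.13,0],0],
  [[-0.18,-0.13,0],0],
])

```text
clock: 33.57
eef_pos: [418.0, -338.7, 147.9]
eef_rot: [3.141, 0.0, 1.562]
wrist_force: [1.0, -0.3, -0.3]
finger_gap: 0.5
```

Run:
```python
from h import *
st=manip.read_state();print(st['clock'],st['wrist_force'],st['eef_pos'])
s=manip.camera('scene')[:,:,::-1].copy(); cv2.imwrite(f'pics/scene14.png',s)
t=manip.camera('top')[:,:,::-1].copy(); cv2.imwrite(f'pics/top14.png',t)
crop(t,325,140,405,250,5,'pics/w.png')
```

```text
33.5667 [ 1.00995565 -0.34847213 -0.27817436] [ 417.95733932 -338.71936347  147.9083826 ]
```

View pics/scene14.png

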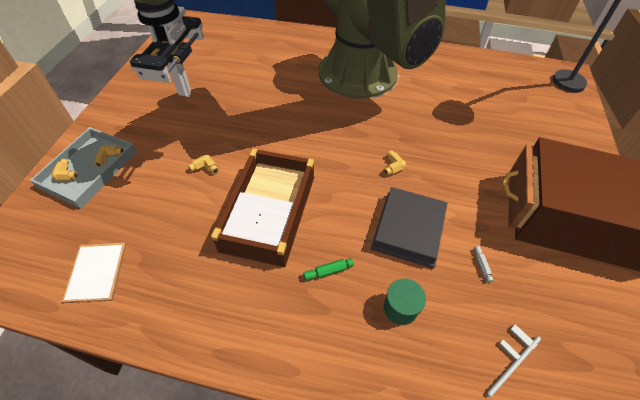

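View pics/w.png

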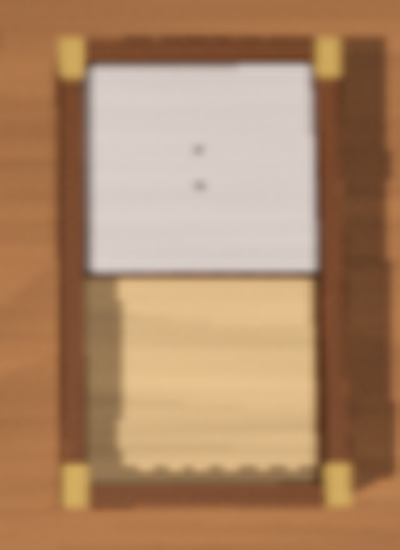

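The plate touches the far wall, about 1 px further shut than at the start. The elbows and the tin haven't moved and the arm is clear.

```bash
python3 -c "
from cell import manip
print(manip.sign_off())"
```

```text
the job is handed in; nothing more can be done
None
```

The gauge is in the pocket under the closed plate, and I handed the job in at about 33.6 s of the 72 s allowed; `sign_off` gives no verdict.

- **Opening:** I dragged the plate back with the closed fingertips at 7–10 N of press. At the rear stop the x force rose to 6 N, and a picture showed the pocket fully open.
- **Placing:** I picked the gauge off the block, set it on the pocket floor with light contact of about 5 N, and let go. A picture taken right after shows it lying flat along the box's y with the plate still back.
- **Closing:** I slid the plate shut at 7–9 N of press until the x force reached −5.9 N at the stop.
- **Final pictures:** The plate meets the far wall, about 1 px further shut than at the start. The elbows and the tin look unmoved by eye, and the arm is clear of everything. The gauge is hidden under the plate, so its final position rests on the picture taken after release and on the plate moving over it without any jump in force.
- **Forces:** The largest force I read on the plate was about 11 N. The wrist force is only reported at the end of each move, so short peaks in between were not seen.

**Disagreement:** The reported fingertip height was about 25 mm lower than the real one. The pictures suggested 25–30 mm, and touching the 40 mm block top at a reported 14.7 mm settled it. I set heights by contact force and that correction; x and y agreed with the cameras to about 2 mm.

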